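# Make up two kits for the inspection bench

### The arm

A 7-joint arm with a two-finger parallel gripper is mounted at the origin on a cart in front of the work surface, level with it; the furniture and walls round the work are solid. World frame = base frame: x ahead of the robot, y to its left, z up, the work surface at z = 0. Lengths are in mm, angles in degrees, forces in N, time in s.
With the tool pointing down it reaches from about 425 to 875 mm from the base axis. Payload 9.9 kg.
Tool frame: the origin (TCP) lies on the centre line of the jaws, within the pads' length; the fingertips stand 8 mm ahead of it and the grasp point (between the pads) lies 11 mm behind it; z points along the fingers, y is the direction in which the jaws open and shut (so a half turn about z gives the same grasp; the last joint's range is limited). The gripper opens to 85 mm and grips with 20 to 120 N. Pads are 22 mm wide; open, the fingers measure 114 mm over their backs; the gripper's body (76 mm by 85 mm) begins 54 mm behind the grasp point. The pads swing forward as they close: fully open they stand 13 mm farther back than shut.
Start: joints at [64.297, 32.985, 1.427, 82.34, -0.859, 64.687, -3.237], TCP at [240.819, -630.583, 239.289] pointing down, gripper open.
Joint ranges: [-157.87, 157.87], [-19.46, 123.44], [-87.15, 90], [11.01, 140.99], [-62.26, 242.26], [9.8, 113.94], [-161.44, 161.44]. Speed limits (degrees/s): [127.2, 127.2, 172.46, 172.46, 180, 180, 180].

### API

Orientations are given as [roll, pitch, yaw] about the fixed x, y, z axes, in that order (R = Rz(yaw) Ry(pitch) Rx(roll)).
In Python, from station import robot, optics, ticket gives the robot as it stands.
- The arm moves only by the tool send_rows, never from a script. Its argument "series" is a list of rows, each an object of numbers: "tx", "ty", "tz": the shift along the tool's x, y, z in cm; "rx", "ry", "rz": the turn, a rotation vector about the tool's x, y, z in rad; "jaw": the finger opening in cm, from 0 to 8.54. A call has 1 to 20 rows; each row is the pose to reach, as a shift and turn from the pose measured when the call began, along the tool's axes at that moment; what a row does not reach only later rows make up. A row lasts 1/12 s, in which the tool goes at most 41.7 mm and 7.16 degrees, less where a joint would pass 70% of its speed; a pose out of reach is approached as far as the arm can. A call with a gripper value outside its range is refused whole. The fingers move at their own pace and stop on an object; "newtons" is the grip in N (left out, the last holds). Time passes only in rows, so rows that repeat a pose let the fingers close. It gives the time, the measured TCP pose, the force and the opening at its end, in the units of the state.
- robot.sense(): the state, without advancing time (a new reading comes with each control period).
- optics.read_camera(name): name is "side" or "top"; returns the picture (400x640x3 uint8, red, green, blue); there is no depth.
- optics.camera_model(name): a dict with "fov_y" (degrees; the focal length in pixels is half the picture's height over the tangent of half this angle, whatever the lens; pixels are square), "cx", "cy" (the principal point, pixels), "rvec" (rotation vector, rad) and "tvec" (3), from world to camera coordinates, as OpenCV has them. Camera axes: x right, y down, z forward; pixel columns grow to the right and rows downward; lengths in mm; the calibration is good to about 2 mm. A picture is of the moment at which its call begins. camera_model takes no time and is no camera call.
- ticket.finish_job(): hands the job in, once; it reports no verdict.
Trained networks look in the newest picture that a camera, given by its name, has taken for a name from the list of things; names that differ only in an ending like _2 or _b are one class to them, and where a whole thing is asked for, a point or a joint stands for the part that bears it (a point fixed in the world has none). Each returns a list of dicts, best first, with "conf" (0 to 1); they miss things now and then, are a little off and sometimes report something else, mostly with a low value. They report only what shows in the picture. A call takes as long as a camera call.
- optics.masks_of(camera, query): "mask" (400x640 bool, what is visible of it) and "uv" ([column, row] in pixels, amid what is visible of it).
- optics.landmark_of(camera, query): "uv" ([column, row] in pixels: a listed point, or the origin of a listed thing).
The state is a dict: "t": time; "q": joint angles; "qd": joint speeds; "joint_torque": joint torques, N m; "eef_pos": TCP position; "eef_rot": TCP orientation; "wrist_force": force on the tool from outside, world axes, zero at the start; "moment": the same for the moment, N m; "grip_width": finger opening in mm.
Only numpy, scipy, OpenCV 4.12 (cv2) and the standard library are available. Lean on these libraries where they do the work, as an engineer would, in place of code of your own. Each camera call takes 0.05 s, during which the arm holds its last target. There are 200 camera calls.

### The job

Make up two kits from the stock of parts on the desk: the stepped shaft, the small steel gear and the flanged brass bush go in the tray with three pockets, and the large brass gear and the steel ring gauge go in the tray with two pockets. Put one part in each pocket, in whichever pocket of its tray you like, lying flat on the pocket's floor wholly inside its walls, the bush standing upright on its flange as it does now. Leave the black collar and the rectangular steel gauge block where they are in the stock.

Things in the scene. Friction and masses are not known exactly. Their poses are not given: they have to be found in the camera images.
- step_shaft: turned steel shaft with stepped diameters, lying down, 75 mm long, 18 mm in diameter at its thickest (grip it there, in the middle, across its length). Own y runs along the shaft; the origin lies midway along it, on its surface, at the underside at the start; the shaft's axis is 9 mm from the origin along own z. It may roll.
- small_gear: small steel spur gear lying flat, 33 mm across the teeth, toothed rim about 9 mm high (12 mm with the hub). Origin: centre of its underside, own z up along its axis; it stands on the desk at the start.
- bush: brass bush with a flange at its foot, 25 mm across, 17 mm high; grip it as a plain cylinder 25 mm across. Origin: centre of its underside, own z up along its axis; it stands on the desk at the start.
- large_gear: large brass spur gear lying flat, 44 mm across the teeth, toothed rim about 8 mm high (11 mm with the hub). Origin: centre of its underside, own z up along its axis; it stands on the desk at the start.
- ring_gauge: plain steel ring with a bore, lying flat, 43 mm across, 14 mm high. Origin: centre of its underside, own z up along its axis; it stands on the desk at the start.
- collar: black ring, 31 mm across, 9 mm high; stays where it is. Origin: centre of its underside, own z up along its axis; it stands on the desk at the start.
- gauge_block: plain polished steel block standing on its long narrow side, 9 x 35 x 20 mm (own x, y, z); stays where it is. Origin: centre of its underside.
- tray_three: grey kit tray with three pockets side by side, 108 x 226 x 8 mm. Pocket centres at own x = 0, y = -74, 0 and +74 mm. Origin: centre of its underside, on the desk; own x lies within 0.15 rad of world x at the start. Pockets are rectangles 100 mm (own x) by 70 mm (own y), open above; walls and dividers 4 mm thick, tops 8 mm over the desk; pocket floor 2 mm over the desk. Fixed.
- tray_two: grey kit tray with two pockets side by side, 108 x 152 x 8 mm. Pocket centres at own x = 0, y = -37 and +37 mm. Origin: centre of its underside, on the desk; own x lies within 0.15 rad of world x at the start. Pockets are rectangles 100 mm (own x) by 70 mm (own y), open above; walls and dividers 4 mm thick, tops 8 mm over the desk; pocket floor 2 mm over the desk. Fixed.

How it is judged:
By the outcome, as a careful person would: the job done as asked, in the order asked, and still so for the second after the job is handed in, with the robot touching nothing.
It also fails if it takes over 109 s, if anything falls off the work surface, if the arm or the gripper's body presses on something with over 40 N, if the wrist force passes 120 N, or if a joint passes its speed limit or range.

## Working session

There is one attempt and no reset: what is moved stays moved. The work goes in short steps, Python scripts to look and compute and a tool call to move; the robot and the scene stay as the last step left them, time stands still between calls to the robot, and variables do not carry over. Pictures are saved under pics/ and viewed, about 12 in all and at most 16, crops included, and the job is handed in when it is done.

Besides the shell and the picture viewer there is one more tool, called after "Request:" as name([rows], argument=value, ...), one row to a line, values as JSON. send_rows: Moves the arm, as the interface text tells. Its arguments: {"type":"object","properties":{"series":{"type":"array","items":{"type":"object","properties":{"tx":{"type":"number"},"ty":{"type":"number"},"tz":{"type":"number"},"rx":{"type":"number"},"ry":{"type":"number"},"rz":{"type":"number"},"jaw":{"type":"number"}}}},"newtons":{"type":"number"}},"required":["series"]}

```bash
ls; mkdir -p pics
cat > h.py <<'E'
import numpy as np, cv2
from station import robot, optics, ticket
def cam(n):
    m=optics.camera_model(n); f=200/np.tan(np.radians(m["fov_y"])/2)
    K=np.array([[f,0,m["cx"]],[0,f,m["cy"]],[0,0,1]]); R=cv2.Rodrigues(np.array(m["rvec"],float))[0]
    return K,R,np.array(m["tvec"],float).ravel(),m
def back(n,uv,z):
    K,R,t,m=cam(n); d=R.T@np.linalg.solve(K,np.array([uv[0],uv[1],1.])); c=-R.T@t
    return c+d*(z-c[2])/d[2]
def proj(n,P):
    K,R,t,m=cam(n); p=K@(R@np.array(P,float)+t); return p[:2]/p[2]
def snap(n,f):
    im=optics.read_camera(n); cv2.imwrite(f,im[:,:,::-1]); return im
E
python3 - <<'E'
from h import *
print(robot.sense())
for n in("top","side"):
    snap(n,f"pics/{n}0.png"); K,R,t,m=cam(n); print(n,m,-R.T@t)
    for q in "step_shaft small_gear bush large_gear ring_gauge collar gauge_block tray_three tray_two".split():
        for d in optics.landmark_of(n,q)[:2]: print(q,"L",round(d["conf"],2),np.round(d["uv"],1),np.round(back(n,d["uv"],0),1))
        if n=="top":
          for d in optics.masks_of(n,q)[:1]:
            c=max(cv2.findContours(d["mask"].astype(np.uint8),0,2)[0],key=cv2.contourArea)
            print("   M",round(d["conf"],2),d["mask"].sum(),np.round(d["uv"],1),cv2.minAreaRect(c))
E
```

```text
pics
{'t': 0.0, 'q': array([64.29583166, 33.03422683,  1.42245439, 82.3858668 , -0.85976643,
       64.68928135, -3.23409352]), 'qd': array([-0.00723155, -0.06957725,  0.00128704, -0.06918554,  0.07620953,
       -0.02927979,  0.0307953 ]), 'joint_torque': array([ 4.16526291e-05, -7.65770173e+01,  2.25033090e+00, -2.85971224e+01,
        1.51314080e-02,  1.24300036e-02,  2.48896788e-05]), 'eef_pos': array([ 240.68318427, -630.14581635,  238.42739095]), 'eef_rot': array([-1.79901277e+02,  4.36653281e-03,  2.09085635e+01]), 'wrist_force': array([-0.34377294, -0.22264797,  0.13579419]), 'moment': array([-0.02851276,  0.00312829, -0.02168402]), 'grip_width': 85.36175222419439}
top {'fov_y': 48.38803671093887, 'cx': 325.859913400254, 'cy': 200.37096419763068, 'rvec': array([ 2.14742801, -2.13149383,  0.12589537]), 'tvec': array([-115.84480309,  585.10754923,  808.32092635])} [ 468.65857503 -129.99663748  878.98441217]
step_shaft L 0.7 [415.2 193.9] [ 605.5 -288.3    0. ]
step_shaft L 0.56 [254.2 264.6] [463.4  28.8   0. ]
   M 0.53 299 [356.2 153.6] ((355.5, 157.5), (21.0, 21.0), 90.0)
sm
[... 1178 characters left out ...]
95.12956730731358, 'rvec': array([ 2.45533006, -0.55151067,  0.18301869]), 'tvec': array([-576.3063952 ,  136.54958435,  816.2307861 ])} [ 359.80800235 -584.29339529  739.01757488]
step_shaft L 0.6 [366.6 271.4] [ 606.  -296.4    0. ]
small_gear L 0.77 [347.8 234.9] [ 611.5 -210.4    0. ]
small_gear L 0.31 [321.5 194.9] [607.4 -98.7   0. ]
bush L 0.58 [344.7 170.9] [683.  -61.1   0. ]
large_gear L 0.71 [321.  192.5] [609.2 -92.5   0. ]
ring_gauge L 0.74 [370.2 205.8] [ 687.2 -167.8    0. ]
collar L 0.58 [298.2 163.8] [597.9   2.    0. ]
gauge_block L 0.48 [323.  144.4] [674.5  31.6   0. ]
tray_three L 0.86 [233.8 177.1] [454.2  27.4  -0. ]
tray_two L 0.58 [279.1 270.4] [ 457.6 -223.9    0. ]
```

Run:
```python
import cv2
a=cv2.imread("pics/top0.png"); cv2.imwrite("pics/tc.png",cv2.resize(a[120:320,180:460],None,fx=2.85,fy=2.85,interpolation=cv2.INTER_CUBIC))
a=cv2.imread("pics/side0.png"); cv2.imwrite("pics/s.png",cv2.resize(a,None,fx=1.25,fy=1.25))
```

```text
(no output)
```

View pics/tc.png

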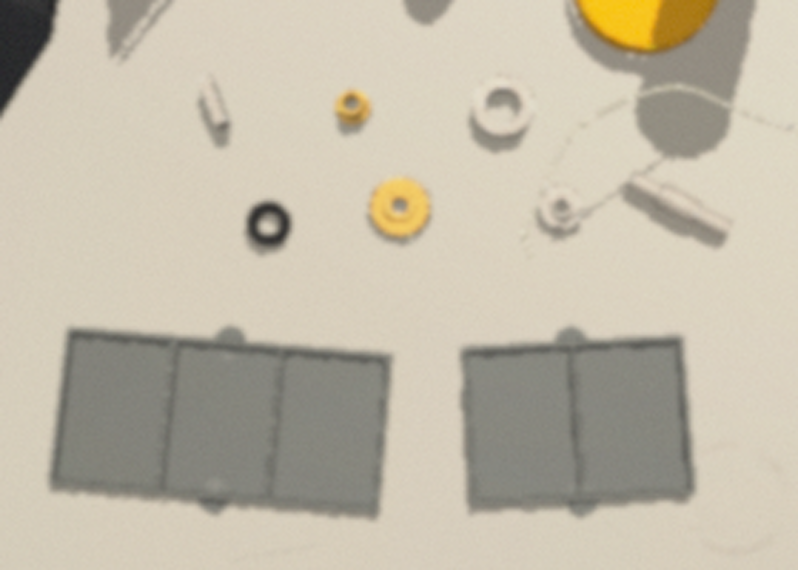

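View pics/s.png

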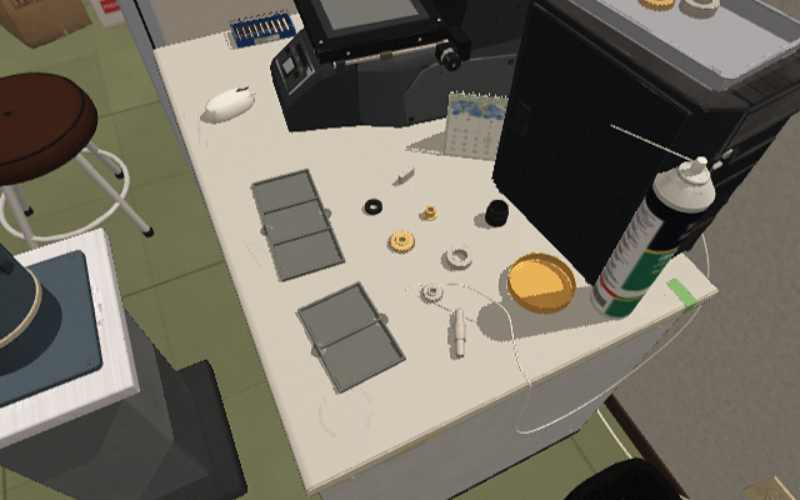

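```bash
cat >> h.py <<'E'
from scipy.spatial.transform import Rotation as Ro
def goto(x,y,z,yaw,s=None):
    s=s or robot.sense(); R=Ro.from_euler("xyz",s["eef_rot"],degrees=True)
    T=Ro.from_euler("xyz",[180,0,yaw],degrees=True)
    return np.round(R.inv().apply(np.array([x,y,z])-s["eef_pos"])/10,2), np.round((R.inv()*T).as_rotvec(),3)
E
python3 - <<'E'
from h import *
c=lambda u,v:(180+u/2.85,120+v/2.85)
P=lambda n,u,v,z:print(n,np.round(back("top",c(u,v),z),1))
P("bush",352,105,12);P("ring",502,107,10);P("large",400,207,8);P("small",559,210,8)
a=back("top",c(627,180),9);b=back("top",c(730,238),9);print("shaft",a,b,(a+b)/2,np.degrees(np.arctan2(*(a-b)[1::-1])))
for n,q in(("three",[(70,330),(390,355),(378,516),(52,488)]),("two",[(462,350),(682,338),(692,495),(470,512)])):
    w=np.array([back("top",c(*k),6) for k in q]);y=w[0]+w[3]-w[1]-w[2]
    print(n,w[:,:2].round(),w.mean(0),np.degrees(np.arctan2(-y[0],y[1])))
E
```

```text
bush [677.3 -65.5  12. ]
ring [ 676.7 -170.5   10. ]
large [605.8 -99.7   8. ]
small [ 604.3 -210.     8. ]
shaft [ 625.4659437  -257.15591397    9.        ] [ 585.29723731 -327.24705548    9.        ] [ 605.3815905  -292.20148473    9.        ] 60.18330217125747
three [[519. 128.]
 [503. -94.]
 [395. -87.]
 [411. 135.]] [457.18389288  20.39804269   6.        ] -4.087093064677798
two [[ 507. -143.]
 [ 517. -294.]
 [ 411. -298.]
 [ 398. -149.]] [ 458.34956445 -220.97270247    6.        ] 4.229697507232438
```

```bash
python3 -c "
from h import *
print(goto(606,-291,110,60))"
```

```text
(array([ 46.23, -18.7 ,  12.93]), array([ 0.   ,  0.   , -0.682]))
```

Request:
send_rows([
  {"tx":23,"ty":-9,"tz":4,"rz":-0.34,"jaw":4.5},
  {"tx":23,"ty":-9,"tz":4,"rz":-0.34,"jaw":4.5},
  {"tx":23,"ty":-9,"tz":4,"rz":-0.34,"jaw":4.5},
  {"tx":23,"ty":-9,"tz":4,"rz":-0.34,"jaw":4.5},
  {"tx":23,"ty":-9,"tz":4,"rz":-0.34,"jaw":4.5},
  {"tx":46.2,"ty":-18.7,"tz":12.9,"rz":-0.682,"jaw":4.5},
  {"tx":46.2,"ty":-18.7,"tz":12.9,"rz":-0.682,"jaw":4.5},
  {"tx":46.2,"ty":-18.7,"tz":12.9,"rz":-0.682,"jaw":4.5},
  {"tx":46.2,"ty":-18.7,"tz":12.9,"rz":-0.682,"jaw":4.5},
  {"tx":46.2,"ty":-18.7,"tz":12.9,"rz":-0.682,"jaw":4.5},
  {"tx":46.2,"ty":-18.7,"tz":12.9,"rz":-0.682,"jaw":4.5},
  {"tx":46.2,"ty":-18.7,"tz":12.9,"rz":-0.682,"jaw":4.5},
  {"tx":46.2,"ty":-18.7,"tz":12.9,"rz":-0.682,"jaw":4.5},
  {"tx":46.2,"ty":-18.7,"tz":12.9,"rz":-0.682,"jaw":4.5},
  {"tx":46.2,"ty":-18.7,"tz":12.9,"rz":-0.682,"jaw":4.5},
  {"tx":46.2,"ty":-18.7,"tz":12.9,"rz":-0.682,"jaw":4.5},
])

```text
invalid input at $.series[0]: expected keys tx, ty, tz, rx, ry, rz, jaw
```

Run:
```python
from h import *
s=robot.sense();print(s["t"],s["eef_pos"],s["eef_rot"],s["grip_width"])
im=snap("side","pics/s1.png")
cv2.imwrite("pics/s1c.png",cv2.resize(im[120:320,230:430,::-1],None,fx=3,fy=3,interpolation=cv2.INTER_CUBIC))
print(proj("side",[606,-291,9]))
print(goto(606,-291,60,60))
```

```text
1.45 [ 240.82392176 -630.6038591   239.29851558] [ 1.79998241e+02 -1.39623396e-05  2.09014927e+01] 85.58265429378055
[365.65875515 266.88552524]
(array([ 46.23, -18.69,  17.93]), array([-0.   , -0.   , -0.682]))
```

View pics/s1c.png

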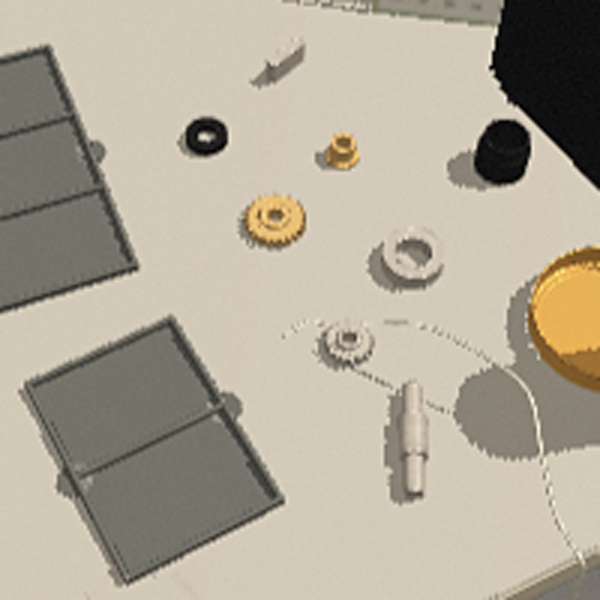

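Request:
send_rows([
  {"tx":23,"ty":-9,"tz":4,"rx":0,"ry":0,"rz":-0.34,"jaw":4.5},
  {"tx":23,"ty":-9,"tz":4,"rx":0,"ry":0,"rz":-0.34,"jaw":4.5},
  {"tx":23,"ty":-9,"tz":4,"rx":0,"ry":0,"rz":-0.34,"jaw":4.5},
  {"tx":23,"ty":-9,"tz":4,"rx":0,"ry":0,"rz":-0.34,"jaw":4.5},
  {"tx":46.2,"ty":-18.7,"tz":12.9,"rx":0,"ry":0,"rz":-0.682,"jaw":4.5},
  {"tx":46.2,"ty":-18.7,"tz":12.9,"rx":0,"ry":0,"rz":-0.682,"jaw":4.5},
  {"tx":46.2,"ty":-18.7,"tz":12.9,"rx":0,"ry":0,"rz":-0.682,"jaw":4.5},
  {"tx":46.2,"ty":-18.7,"tz":12.9,"rx":0,"ry":0,"rz":-0.682,"jaw":4.5},
  {"tx":46.2,"ty":-18.7,"tz":12.9,"rx":0,"ry":0,"rz":-0.682,"jaw":4.5},
  {"tx":46.2,"ty":-18.7,"tz":12.9,"rx":0,"ry":0,"rz":-0.682,"jaw":4.5},
  {"tx":46.2,"ty":-18.7,"tz":12.9,"rx":0,"ry":0,"rz":-0.682,"jaw":4.5},
  {"tx":46.2,"ty":-18.7,"tz":12.9,"rx":0,"ry":0,"rz":-0.682,"jaw":4.5},
  {"tx":46.2,"ty":-18.7,"tz":12.9,"rx":0,"ry":0,"rz":-0.682,"jaw":4.5},
  {"tx":46.2,"ty":-18.7,"tz":12.9,"rx":0,"ry":0,"rz":-0.682,"jaw":4.5},
  {"tx":46.2,"ty":-18.7,"tz":12.9,"rx":0,"ry":0,"rz":-0.682,"jaw":4.5},
  {"tx":46.2,"ty":-18.7,"tz":12.9,"rx":0,"ry":0,"rz":-0.682,"jaw":4.5},
])

```text
t: 2.83
eef_pos: [604.9, -292.5, 110.5]
eef_rot: [180.0, 0.1, 59.9]
wrist_force: [0.2, -1.2, 0.1]
grip_width: 45.2
```

Run:
```python
from h import *
c=lambda u,v:(230+u/3,120+v/3)
for n,u,v,z in(("bush",342,152,8),("ring",413,257,8),("small",348,345,6),("large",276,221,6),("shaft",413,435,11)): print(n,np.round(back("side",c(u,v),z),1))
print(goto(606,-291,60,60))
```

```text
bush [678.4 -65.5   8. ]
ring [ 679.1 -169.8    8. ]
small [ 606.2 -212.1    6. ]
large [ 607.8 -100.2    6. ]
shaft [ 610.7 -290.    11. ]
(array([0.2 , 0.02, 5.05]), array([ 0.   ,  0.001, -0.002]))
```

Request:
send_rows([
  {"tx":0.2,"ty":0,"tz":4,"rx":0,"ry":0,"rz":0,"jaw":4.5},
  {"tx":0.2,"ty":0,"tz":7,"rx":0,"ry":0,"rz":0,"jaw":4.5},
  {"tx":0.2,"ty":0,"tz":9,"rx":0,"ry":0,"rz":0,"jaw":4.5},
  {"tx":0.2,"ty":0,"tz":9.7,"rx":0,"ry":0,"rz":0,"jaw":4.5},
  {"tx":0.2,"ty":0,"tz":10.0,"rx":0,"ry":0,"rz":0,"jaw":4.5},
  {"tx":0.2,"ty":0,"tz":10.0,"rx":0,"ry":0,"rz":0,"jaw":4.5},
  {"tx":0.2,"ty":0,"tz":10.0,"rx":0,"ry":0,"rz":0,"jaw":3.2},
  {"tx":0.2,"ty":0,"tz":10.0,"rx":0,"ry":0,"rz":0,"jaw":2.4},
  {"tx":0.2,"ty":0,"tz":10.0,"rx":0,"ry":0,"rz":0,"jaw":1.5},
  {"tx":0.2,"ty":0,"tz":10.0,"rx":0,"ry":0,"rz":0,"jaw":1.0},
  {"tx":0.2,"ty":0,"tz":10.0,"rx":0,"ry":0,"rz":0,"jaw":1.0},
  {"tx":0.2,"ty":0,"tz":10.0,"rx":0,"ry":0,"rz":0,"jaw":1.0},
  {"tx":0.2,"ty":0,"tz":10.0,"rx":0,"ry":0,"rz":0,"jaw":1.0},
], newtons=50)

```text
t: 3.92
eef_pos: [606.7, -291.6, 12.2]
eef_rot: [179.8, 0.1, 59.9]
wrist_force: [-0.9, -0.3, 5.3]
grip_width: 16.1
```

Request:
send_rows([
  {"tx":0,"ty":0,"tz":-2,"rx":0,"ry":0,"rz":0,"jaw":1.0},
  {"tx":0,"ty":0,"tz":-5,"rx":0,"ry":0,"rz":0,"jaw":1.0},
  {"tx":0,"ty":0,"tz":-8,"rx":0,"ry":0,"rz":0,"jaw":1.0},
  {"tx":0,"ty":0,"tz":-8,"rx":0,"ry":0,"rz":0,"jaw":1.0},
])

```text
t: 4.25
eef_pos: [609.8, -292.6, 99.0]
eef_rot: [179.3, 0.0, 59.9]
wrist_force: [1.0, -0.7, -1.0]
grip_width: 15.8
```

Run:
```python
from h import *
s=robot.sense();print(s["t"],s["eef_pos"],s["wrist_force"],s["grip_width"])
im=snap("side","pics/s2.png")
cv2.imwrite("pics/s2c.png",cv2.resize(im[180:310,290:450,::-1],None,fx=4,fy=4,interpolation=cv2.INTER_CUBIC))
print(goto(452,-53,80,-4))
```

```text
4.25 [ 609.80065932 -292.64101284   98.9810176 ] [ 1.04854456 -0.73428018 -0.96815032] 15.752563991671902
(array([ 12.83, -25.58,   1.39]), array([ 0.009, -0.005,  1.115]))
```

View pics/s2c.png

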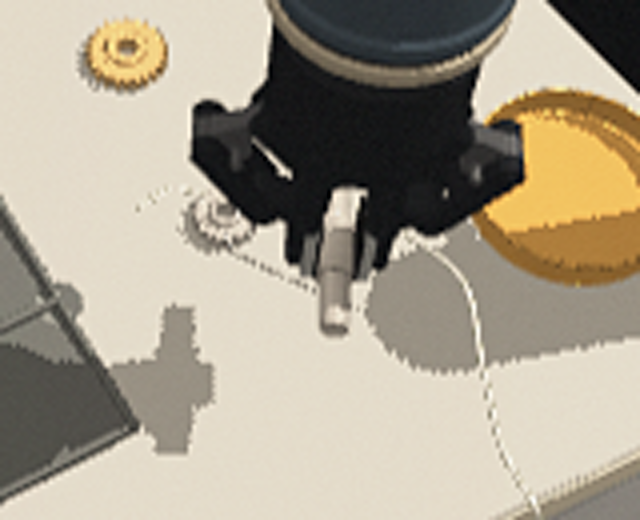

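The shaft is held at its middle and level (crop 340,260). Carrying it to the tray.

Request:
send_rows([
  {"tx":5,"ty":-10,"tz":0,"rx":0,"ry":0,"rz":0.4,"jaw":1.0},
  {"tx":5,"ty":-10,"tz":0,"rx":0,"ry":0,"rz":0.4,"jaw":1.0},
  {"tx":12.8,"ty":-25.6,"tz":1.4,"rx":0,"ry":0,"rz":1.115,"jaw":1.0},
  {"tx":12.8,"ty":-25.6,"tz":1.4,"rx":0,"ry":0,"rz":1.115,"jaw":1.0},
  {"tx":12.8,"ty":-25.6,"tz":1.4,"rx":0,"ry":0,"rz":1.115,"jaw":1.0},
  {"tx":12.8,"ty":-25.6,"tz":1.4,"rx":0,"ry":0,"rz":1.115,"jaw":1.0},
  {"tx":12.8,"ty":-25.6,"tz":1.4,"rx":0,"ry":0,"rz":1.115,"jaw":1.0},
  {"tx":12.8,"ty":-25.6,"tz":1.4,"rx":0,"ry":0,"rz":1.115,"jaw":1.0},
  {"tx":12.8,"ty":-25.6,"tz":1.4,"rx":0,"ry":0,"rz":1.115,"jaw":1.0},
  {"tx":12.8,"ty":-25.6,"tz":1.4,"rx":0,"ry":0,"rz":1.115,"jaw":1.0},
  {"tx":12.8,"ty":-25.6,"tz":1.4,"rx":0,"ry":0,"rz":1.115,"jaw":1.0},
  {"tx":12.8,"ty":-25.6,"tz":1.4,"rx":0,"ry":0,"rz":1.115,"jaw":1.0},
  {"tx":12.8,"ty":-25.6,"tz":1.4,"rx":0,"ry":0,"rz":1.115,"jaw":1.0},
])

```text
t: 5.38
eef_pos: [451.8, -53.5, 79.8]
eef_rot: [179.7, -0.5, -3.9]
wrist_force: [0.5, -0.1, -1.6]
grip_width: 15.9
```

Run:
```python
from h import *
s=robot.sense();print(s["eef_pos"],s["eef_rot"],s["grip_width"])
print(goto(452,-53,15,-4))
```

```text
[451.78130147 -53.54475086  79.80058344] [179.73000651  -0.49410442  -3.88798867] 15.904157950093582
(array([-0.04, -0.09,  6.48]), array([ 0.005, -0.009,  0.002]))
```

Request:
send_rows([
  {"tx":0,"ty":0,"tz":3,"rx":0,"ry":0,"rz":0,"jaw":1.0},
  {"tx":0,"ty":0,"tz":5,"rx":0.005,"ry":-0.009,"rz":0,"jaw":1.0},
  {"tx":0,"ty":0,"tz":6.1,"rx":0.005,"ry":-0.009,"rz":0,"jaw":1.0},
  {"tx":0,"ty":0,"tz":6.5,"rx":0.005,"ry":-0.009,"rz":0,"jaw":1.0},
  {"tx":0,"ty":0,"tz":6.5,"rx":0.005,"ry":-0.009,"rz":0,"jaw":1.0},
  {"tx":0,"ty":0,"tz":6.5,"rx":0.005,"ry":-0.009,"rz":0,"jaw":1.0},
])

```text
t: 5.88
eef_pos: [452.3, -54.4, 14.9]
eef_rot: [-180.0, 0.0, -3.9]
wrist_force: [0.0, 0.1, -0.8]
grip_width: 16.1
```

Request:
send_rows([
  {"tx":0,"ty":0,"tz":0.1,"rx":0,"ry":0,"rz":0,"jaw":1.0},
  {"tx":0,"ty":0,"tz":0.1,"rx":0,"ry":0,"rz":0,"jaw":1.7},
  {"tx":0,"ty":0,"tz":0.1,"rx":0,"ry":0,"rz":0,"jaw":1.9},
  {"tx":0,"ty":0,"tz":0.1,"rx":0,"ry":0,"rz":0,"jaw":2.1},
  {"tx":0,"ty":0,"tz":0.1,"rx":0,"ry":0,"rz":0,"jaw":2.4},
  {"tx":0,"ty":0,"tz":0.1,"rx":0,"ry":0,"rz":0,"jaw":2.7},
  {"tx":0,"ty":0,"tz":0.1,"rx":0,"ry":0,"rz":0,"jaw":2.7},
  {"tx":0,"ty":0,"tz":-1,"rx":0,"ry":0,"rz":0,"jaw":2.7},
  {"tx":0,"ty":0,"tz":-4,"rx":0,"ry":0,"rz":0,"jaw":2.7},
  {"tx":0,"ty":0,"tz":-8,"rx":0,"ry":0,"rz":0,"jaw":4.5},
  {"tx":0,"ty":0,"tz":-9,"rx":0,"ry":0,"rz":0,"jaw":6},
  {"tx":0,"ty":0,"tz":-9,"rx":0,"ry":0,"rz":0,"jaw":6},
])

```text
t: 6.88
eef_pos: [454.0, -54.5, 107.6]
eef_rot: [-180.0, -0.3, -3.9]
wrist_force: [1.1, 0.4, -1.0]
grip_width: 59.8
```

Run:
```python
from h import *
s=robot.sense();print(s["eef_pos"],s["eef_rot"],s["grip_width"])
im=snap("side","pics/s3.png")
cv2.imwrite("pics/s3c.png",cv2.resize(im[120:320,200:400,::-1],None,fx=3,fy=3,interpolation=cv2.INTER_CUBIC))
print(goto(605,-211,70,110))
```

```text
[453.97160186 -54.49590717 107.64246918] [-179.95589813   -0.27349928   -3.86887901] 59.76698502500178
(array([16.19, 14.62,  3.65]), array([ 0.002, -0.003, -1.987]))
```

View pics/s3c.png

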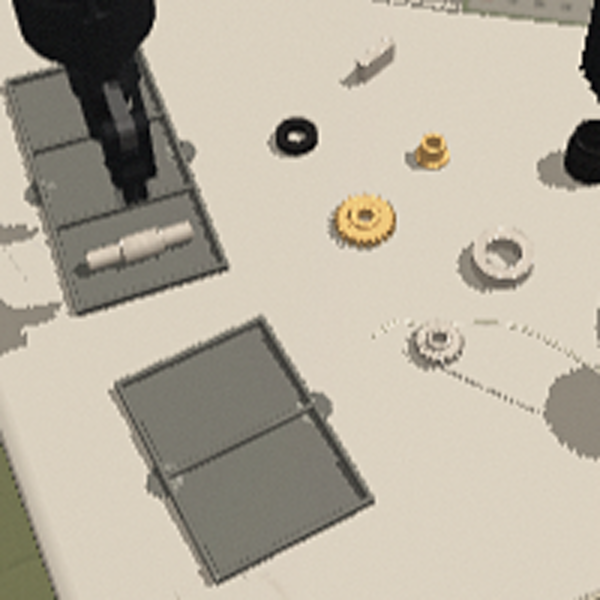

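The shaft lies well inside the nearest pocket of tray three (crop 140,245). Next is the small gear.

Request:
send_rows([
  {"tx":8,"ty":7,"tz":0,"rx":0,"ry":0,"rz":-0.5,"jaw":5.2},
  {"tx":8,"ty":7,"tz":0,"rx":0,"ry":0,"rz":-0.5,"jaw":5.2},
  {"tx":16.2,"ty":14.6,"tz":3.6,"rx":0,"ry":0,"rz":-1.29,"jaw":5.2},
  {"tx":16.2,"ty":14.6,"tz":3.6,"rx":0,"ry":0,"rz":-1.29,"jaw":5.2},
  {"tx":16.2,"ty":14.6,"tz":3.6,"rx":0,"ry":0,"rz":-1.29,"jaw":5.2},
  {"tx":16.2,"ty":14.6,"tz":3.6,"rx":0,"ry":0,"rz":-1.29,"jaw":5.2},
  {"tx":16.2,"ty":14.6,"tz":3.6,"rx":0,"ry":0,"rz":-1.29,"jaw":5.2},
  {"tx":16.2,"ty":14.6,"tz":3.6,"rx":0,"ry":0,"rz":-1.29,"jaw":5.2},
  {"tx":16.2,"ty":14.6,"tz":3.6,"rx":0,"ry":0,"rz":-1.29,"jaw":5.2},
  {"tx":16.2,"ty":14.6,"tz":3.6,"rx":0,"ry":0,"rz":-1.29,"jaw":5.2},
  {"tx":16.2,"ty":14.6,"tz":3.6,"rx":0,"ry":0,"rz":-1.29,"jaw":5.2},
  {"tx":16.2,"ty":14.6,"tz":3.6,"rx":0,"ry":0,"rz":-1.29,"jaw":5.2},
  {"tx":16.2,"ty":14.6,"tz":3.6,"rx":0,"ry":0,"rz":-1.29,"jaw":5.2},
  {"tx":16.2,"ty":14.6,"tz":3.6,"rx":0,"ry":0,"rz":-1.29,"jaw":5.2},
])

```text
t: 8.1
eef_pos: [604.8, -210.6, 69.6]
eef_rot: [179.9, -0.1, 70.0]
wrist_force: [0.4, 0.1, -0.2]
grip_width: 52.0
```

```bash
python3 -c "
from h import *
print(goto(605,-211,9,70))"
```

```text
(array([-0.04,  0.03,  6.06]), array([ 0.001, -0.002, -0.001]))
```

Request:
send_rows([
  {"tx":0,"ty":0,"tz":3,"rx":0,"ry":0,"rz":0,"jaw":5.2},
  {"tx":0,"ty":0,"tz":5,"rx":0,"ry":0,"rz":0,"jaw":5.2},
  {"tx":0,"ty":0,"tz":5.8,"rx":0,"ry":0,"rz":0,"jaw":5.2},
  {"tx":0,"ty":0,"tz":6.0,"rx":0,"ry":0,"rz":0,"jaw":5.2},
  {"tx":0,"ty":0,"tz":6.0,"rx":0,"ry":0,"rz":0,"jaw":5.2},
  {"tx":0,"ty":0,"tz":6.0,"rx":0,"ry":0,"rz":0,"jaw":4.4},
  {"tx":0,"ty":0,"tz":6.0,"rx":0,"ry":0,"rz":0,"jaw":3.6},
  {"tx":0,"ty":0,"tz":6.0,"rx":0,"ry":0,"rz":0,"jaw":3},
  {"tx":0,"ty":0,"tz":6.0,"rx":0,"ry":0,"rz":0,"jaw":2.5},
  {"tx":0,"ty":0,"tz":6.0,"rx":0,"ry":0,"rz":0,"jaw":2.5},
  {"tx":0,"ty":0,"tz":6.0,"rx":0,"ry":0,"rz":0,"jaw":2.5},
  {"tx":0,"ty":0,"tz":6.0,"rx":0,"ry":0,"rz":0,"jaw":2.5},
], newtons=50)

```text
t: 9.1
eef_pos: [605.7, -210.8, 11.2]
eef_rot: [179.8, -0.1, 69.9]
wrist_force: [-1.3, 1.3, 5.6]
grip_width: 29.8
```

```bash
python3 -c "
from h import *
print(goto(459,21,75,86))"
```

```text
(array([ 16.75, -21.7 ,  -6.42]), array([ 0.004, -0.001, -0.28 ]))
```

Request:
send_rows([
  {"tx":0,"ty":0,"tz":-3,"rx":0,"ry":0,"rz":0,"jaw":2.5},
  {"tx":0,"ty":0,"tz":-6.4,"rx":0,"ry":0,"rz":0,"jaw":2.5},
  {"tx":2,"ty":-3,"tz":-6.4,"rx":0,"ry":0,"rz":-0.28,"jaw":2.5},
  {"tx":8,"ty":-10,"tz":-6.4,"rx":0,"ry":0,"rz":-0.28,"jaw":2.5},
  {"tx":8,"ty":-10,"tz":-6.4,"rx":0,"ry":0,"rz":-0.28,"jaw":2.5},
  {"tx":14,"ty":-18,"tz":-6.4,"rx":0,"ry":0,"rz":-0.28,"jaw":2.5},
  {"tx":16.8,"ty":-21.7,"tz":-6.4,"rx":0,"ry":0,"rz":-0.28,"jaw":2.5},
  {"tx":16.8,"ty":-21.7,"tz":-6.4,"rx":0,"ry":0,"rz":-0.28,"jaw":2.5},
  {"tx":16.8,"ty":-21.7,"tz":-6.4,"rx":0,"ry":0,"rz":-0.28,"jaw":2.5},
  {"tx":16.8,"ty":-21.7,"tz":-6.4,"rx":0,"ry":0,"rz":-0.28,"jaw":2.5},
  {"tx":16.8,"ty":-21.7,"tz":-6.4,"rx":0,"ry":0,"rz":-0.28,"jaw":2.5},
  {"tx":16.8,"ty":-21.7,"tz":-6.4,"rx":0,"ry":0,"rz":-0.28,"jaw":2.5},
])

```text
t: 10.1
eef_pos: [460.2, 21.2, 75.5]
eef_rot: [179.7, -0.0, 86.0]
wrist_force: [0.6, 0.2, -0.5]
grip_width: 30.1
```

Run:
```python
from h import *
im=snap("side","pics/s4.png")
cv2.imwrite("pics/s4c.png",cv2.resize(im[100:300,180:380,::-1],None,fx=3,fy=3,interpolation=cv2.INTER_CUBIC))
print(goto(459,21,14,86))
```

```text
(array([ 0.02, -0.16,  6.13]), array([ 0.005, -0.001, -0.002]))
```

View pics/s4c.png

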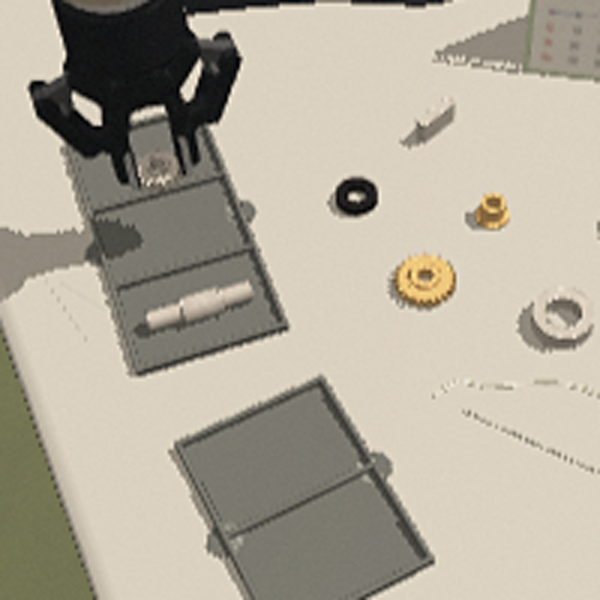

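The gear is held level between the pads (crop 158,165). Lowering and releasing.

Request:
send_rows([
  {"tx":0,"ty":-0.1,"tz":3,"rx":0,"ry":0,"rz":0,"jaw":2.5},
  {"tx":0,"ty":-0.1,"tz":5,"rx":0.005,"ry":0,"rz":0,"jaw":2.5},
  {"tx":0,"ty":-0.1,"tz":6,"rx":0.005,"ry":0,"rz":0,"jaw":2.5},
  {"tx":0,"ty":-0.1,"tz":6.2,"rx":0.005,"ry":0,"rz":0,"jaw":2.5},
  {"tx":0,"ty":-0.1,"tz":6.2,"rx":0.005,"ry":0,"rz":0,"jaw":2.5},
  {"tx":0,"ty":-0.1,"tz":6.2,"rx":0.005,"ry":0,"rz":0,"jaw":3.1},
  {"tx":0,"ty":-0.1,"tz":6.2,"rx":0.005,"ry":0,"rz":0,"jaw":3.4},
  {"tx":0,"ty":-0.1,"tz":6.2,"rx":0.005,"ry":0,"rz":0,"jaw":3.8},
  {"tx":0,"ty":-0.1,"tz":6.2,"rx":0.005,"ry":0,"rz":0,"jaw":4.4},
  {"tx":0,"ty":-0.1,"tz":6.2,"rx":0.005,"ry":0,"rz":0,"jaw":4.4},
  {"tx":0,"ty":-0.1,"tz":4.5,"rx":0.005,"ry":0,"rz":0,"jaw":4.4},
  {"tx":0,"ty":-0.1,"tz":1,"rx":0.005,"ry":0,"rz":0,"jaw":4.4},
  {"tx":0,"ty":-0.1,"tz":0,"rx":0.005,"ry":0,"rz":0,"jaw":4.4},
  {"tx":0,"ty":-0.1,"tz":0,"rx":0.005,"ry":0,"rz":0,"jaw":4.4},
])

```text
t: 11.32
eef_pos: [460.8, 20.7, 77.7]
eef_rot: [179.7, -0.1, 85.9]
wrist_force: [0.6, -0.4, -0.2]
grip_width: 43.9
```

```bash
python3 -c "
from h import *
print(goto(678,-65.5,75,86))"
```

```text
(array([-7.04, 22.28,  0.37]), array([ 0.005, -0.001, -0.002]))
```

Request:
send_rows([
  {"tx":-4,"ty":12,"tz":0,"rx":0,"ry":0,"rz":0,"jaw":4.4},
  {"tx":-4,"ty":12,"tz":0,"rx":0,"ry":0,"rz":0,"jaw":4.4},
  {"tx":-4,"ty":12,"tz":0,"rx":0,"ry":0,"rz":0,"jaw":4.4},
  {"tx":-7,"ty":22.3,"tz":0.3,"rx":0.005,"ry":0,"rz":0,"jaw":4.4},
  {"tx":-7,"ty":22.3,"tz":0.3,"rx":0.005,"ry":0,"rz":0,"jaw":4.4},
  {"tx":-7,"ty":22.3,"tz":0.3,"rx":0.005,"ry":0,"rz":0,"jaw":4.4},
  {"tx":-7,"ty":22.3,"tz":0.3,"rx":0.005,"ry":0,"rz":0,"jaw":4.4},
  {"tx":-7,"ty":22.3,"tz":0.3,"rx":0.005,"ry":0,"rz":0,"jaw":4.4},
])

```text
t: 11.98
eef_pos: [678.4, -65.9, 73.7]
eef_rot: [-179.9, -0.1, 85.8]
wrist_force: [0.3, 0.5, 0.5]
grip_width: 43.8
```

Run:
```python
from h import *
im=snap("side","pics/s5.png")
cv2.imwrite("pics/s5c.png",cv2.resize(im[100:300,200:400,::-1],None,fx=3,fy=3,interpolation=cv2.INTER_CUBIC))
print(goto(678,-65.5,11,86))
```

```text
(array([-0.05,  0.09,  6.3 ]), array([-0.002, -0.002, -0.002]))
```

View pics/s5c.png

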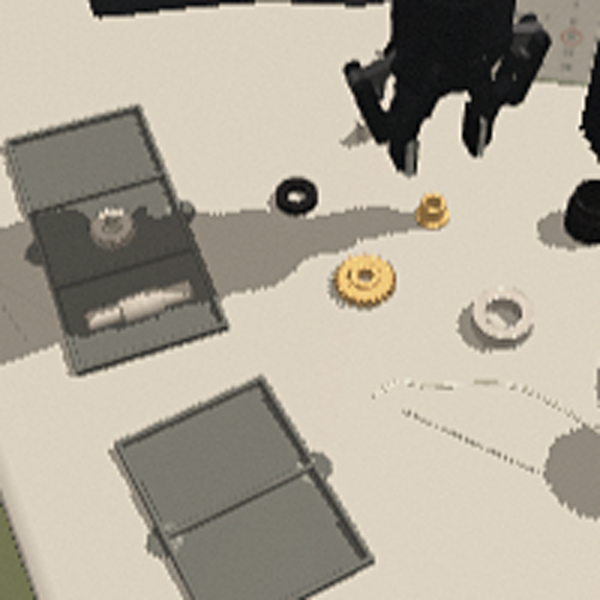

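```bash
python3 -c "
from h import *
print(back('side',(200+585/3,100+235/3),0),back('side',(200+570/3,100+240/3),0),back('side',(398.5,159.5),35))"
```

```text
[ 773.08359477 -127.00758363    0.        ] [ 760.71496721 -126.32634299    0.        ] [ 787.89444814 -107.2733875    35.        ]
```

Knob is clear (≈ 770,−120). Descending on the bush.

Request:
send_rows([
  {"tx":0,"ty":0,"tz":3,"rx":0,"ry":0,"rz":0,"jaw":4.4},
  {"tx":0,"ty":0,"tz":5,"rx":0,"ry":0,"rz":0,"jaw":4.4},
  {"tx":0,"ty":0,"tz":6,"rx":0,"ry":0,"rz":0,"jaw":4.4},
  {"tx":0,"ty":0,"tz":6.3,"rx":0,"ry":0,"rz":0,"jaw":4.4},
  {"tx":0,"ty":0,"tz":6.3,"rx":0,"ry":0,"rz":0,"jaw":4.4},
  {"tx":0,"ty":0,"tz":6.3,"rx":0,"ry":0,"rz":0,"jaw":3.6},
  {"tx":0,"ty":0,"tz":6.3,"rx":0,"ry":0,"rz":0,"jaw":2.8},
  {"tx":0,"ty":0,"tz":6.3,"rx":0,"ry":0,"rz":0,"jaw":2.2},
  {"tx":0,"ty":0,"tz":6.3,"rx":0,"ry":0,"rz":0,"jaw":1.8},
  {"tx":0,"ty":0,"tz":6.3,"rx":0,"ry":0,"rz":0,"jaw":1.8},
  {"tx":0,"ty":0,"tz":6.3,"rx":0,"ry":0,"rz":0,"jaw":1.8},
  {"tx":0,"ty":0,"tz":6.3,"rx":0,"ry":0,"rz":0,"jaw":1.8},
], newtons=40)

```text
t: 13.03
eef_pos: [678.0, -64.9, 12.5]
eef_rot: [-180.0, -0.1, 85.9]
wrist_force: [-1.3, 0.9, 7.0]
grip_width: 23.3
```

```bash
python3 -c "
from h import *
print(goto(464,95,75,86))"
```

```text
(array([ 14.41, -22.49,  -6.21]), array([-0.   , -0.002, -0.002]))
```

Request:
send_rows([
  {"tx":0,"ty":0,"tz":-3,"rx":0,"ry":0,"rz":0,"jaw":1.8},
  {"tx":0,"ty":0,"tz":-6.2,"rx":0,"ry":0,"rz":0,"jaw":1.8},
  {"tx":2,"ty":-3,"tz":-6.2,"rx":0,"ry":0,"rz":0,"jaw":1.8},
  {"tx":8,"ty":-12,"tz":-6.2,"rx":0,"ry":0,"rz":0,"jaw":1.8},
  {"tx":8,"ty":-12,"tz":-6.2,"rx":0,"ry":0,"rz":0,"jaw":1.8},
  {"tx":13,"ty":-20,"tz":-6.2,"rx":0,"ry":0,"rz":0,"jaw":1.8},
  {"tx":14.4,"ty":-22.5,"tz":-6.2,"rx":0,"ry":0,"rz":0,"jaw":1.8},
  {"tx":14.4,"ty":-22.5,"tz":-6.2,"rx":0,"ry":0,"rz":0,"jaw":1.8},
  {"tx":14.4,"ty":-22.5,"tz":-6.2,"rx":0,"ry":0,"rz":0,"jaw":1.8},
  {"tx":14.4,"ty":-22.5,"tz":-6.2,"rx":0,"ry":0,"rz":0,"jaw":1.8},
  {"tx":14.4,"ty":-22.5,"tz":-6.2,"rx":0,"ry":0,"rz":0,"jaw":1.8},
])

```text
t: 13.95
eef_pos: [463.8, 95.8, 75.7]
eef_rot: [179.9, -0.1, 86.0]
wrist_force: [0.5, -0.0, -0.7]
grip_width: 22.9
```

Run:
```python
from h import *
im=snap("side","pics/s6.png")
cv2.imwrite("pics/s6c.png",cv2.resize(im[90:240,160:310,::-1],None,fx=4,fy=4,interpolation=cv2.INTER_CUBIC))
print(goto(464,95,14.8,86))
```

```text
(array([-0.02, -0.1 ,  6.08]), array([ 0.002, -0.002, -0.002]))
```

View pics/s6c.png

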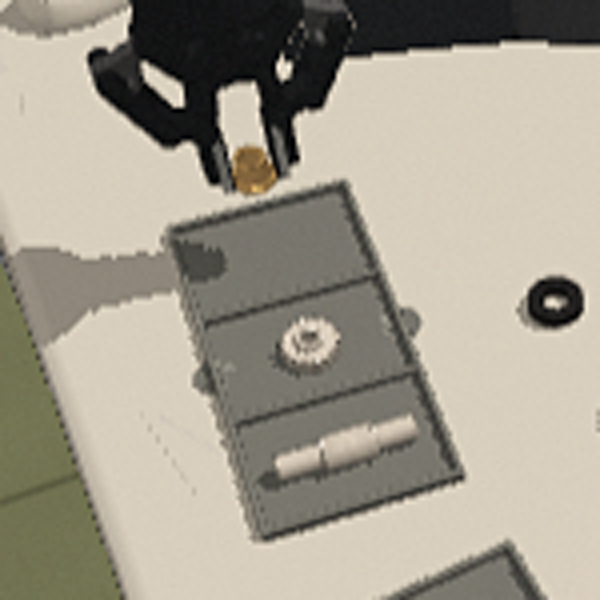

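The bush is held upright (crop 255,170); the gear and shaft sit inside their pockets.

Request:
send_rows([
  {"tx":0,"ty":-0.1,"tz":3,"rx":0,"ry":0,"rz":0,"jaw":1.8},
  {"tx":0,"ty":-0.1,"tz":5,"rx":0,"ry":0,"rz":0,"jaw":1.8},
  {"tx":0,"ty":-0.1,"tz":5.9,"rx":0,"ry":0,"rz":0,"jaw":1.8},
  {"tx":0,"ty":-0.1,"tz":6.15,"rx":0,"ry":0,"rz":0,"jaw":1.8},
  {"tx":0,"ty":-0.1,"tz":6.15,"rx":0,"ry":0,"rz":0,"jaw":1.8},
  {"tx":0,"ty":-0.1,"tz":6.15,"rx":0,"ry":0,"rz":0,"jaw":1.8},
  {"tx":0,"ty":-0.1,"tz":6.15,"rx":0,"ry":0,"rz":0,"jaw":2.4},
  {"tx":0,"ty":-0.1,"tz":6.15,"rx":0,"ry":0,"rz":0,"jaw":2.6},
  {"tx":0,"ty":-0.1,"tz":6.15,"rx":0,"ry":0,"rz":0,"jaw":3},
  {"tx":0,"ty":-0.1,"tz":6.15,"rx":0,"ry":0,"rz":0,"jaw":3.6},
  {"tx":0,"ty":-0.1,"tz":6.15,"rx":0,"ry":0,"rz":0,"jaw":3.6},
  {"tx":0,"ty":-0.1,"tz":5,"rx":0,"ry":0,"rz":0,"jaw":3.6},
  {"tx":0,"ty":-0.1,"tz":2,"rx":0,"ry":0,"rz":0,"jaw":3.6},
  {"tx":0,"ty":-0.1,"tz":0,"rx":0,"ry":0,"rz":0,"jaw":6},
  {"tx":0,"ty":-0.1,"tz":0,"rx":0,"ry":0,"rz":0,"jaw":6},
])

```text
t: 15.25
eef_pos: [465.5, 95.5, 78.8]
eef_rot: [179.6, -0.2, 85.9]
wrist_force: [0.2, -0.4, -0.2]
grip_width: 58.9
```

```bash
python3 -c "
from h import *
print(goto(607,-100,75,94))"
```

```text
(array([-18.49,  15.51,   0.41]), array([ 0.007, -0.003, -0.142]))
```

Large gear next.

Request:
send_rows([
  {"tx":-9,"ty":7.5,"tz":0,"rx":0,"ry":0,"rz":-0.1,"jaw":6},
  {"tx":-9,"ty":7.5,"tz":0,"rx":0,"ry":0,"rz":-0.1,"jaw":6},
  {"tx":-9,"ty":7.5,"tz":0,"rx":0,"ry":0,"rz":-0.1,"jaw":6},
  {"tx":-18.5,"ty":15.5,"tz":0.4,"rx":0.007,"ry":0,"rz":-0.142,"jaw":6},
  {"tx":-18.5,"ty":15.5,"tz":0.4,"rx":0.007,"ry":0,"rz":-0.142,"jaw":6},
  {"tx":-18.5,"ty":15.5,"tz":0.4,"rx":0.007,"ry":0,"rz":-0.142,"jaw":6},
  {"tx":-18.5,"ty":15.5,"tz":0.4,"rx":0.007,"ry":0,"rz":-0.142,"jaw":6},
  {"tx":-18.5,"ty":15.5,"tz":0.4,"rx":0.007,"ry":0,"rz":-0.142,"jaw":6},
])

```text
t: 15.92
eef_pos: [607.3, -103.2, 74.0]
eef_rot: [-180.0, -0.1, 93.8]
wrist_force: [-0.0, 0.3, -0.4]
grip_width: 59.8
```

Run:
```python
from h import *
im=snap("side","pics/s7.png")
cv2.imwrite("pics/s7c.png",cv2.resize(im[90:290,190:390,::-1],None,fx=3,fy=3,interpolation=cv2.INTER_CUBIC))
print(goto(607,-100,8.5,94))
```

```text
(array([0.06, 0.06, 6.57]), array([-0.001, -0.003, -0.001]))
```

View pics/s7c.png

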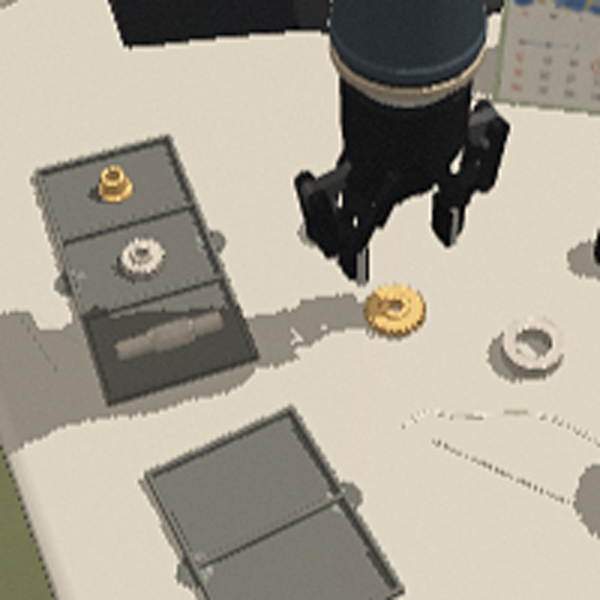

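The bush stands upright in its pocket (crop 115,185). Descending on the large gear.

Request:
send_rows([
  {"tx":0,"ty":0,"tz":3,"rx":0,"ry":0,"rz":0,"jaw":6},
  {"tx":0,"ty":0,"tz":5,"rx":0,"ry":0,"rz":0,"jaw":6},
  {"tx":0,"ty":0,"tz":6.2,"rx":0,"ry":0,"rz":0,"jaw":6},
  {"tx":0,"ty":0,"tz":6.55,"rx":0,"ry":0,"rz":0,"jaw":6},
  {"tx":0,"ty":0,"tz":6.55,"rx":0,"ry":0,"rz":0,"jaw":6},
  {"tx":0,"ty":0,"tz":6.55,"rx":0,"ry":0,"rz":0,"jaw":5.2},
  {"tx":0,"ty":0,"tz":6.55,"rx":0,"ry":0,"rz":0,"jaw":4.6},
  {"tx":0,"ty":0,"tz":6.55,"rx":0,"ry":0,"rz":0,"jaw":4},
  {"tx":0,"ty":0,"tz":6.55,"rx":0,"ry":0,"rz":0,"jaw":3.6},
  {"tx":0,"ty":0,"tz":6.55,"rx":0,"ry":0,"rz":0,"jaw":3.6},
  {"tx":0,"ty":0,"tz":6.55,"rx":0,"ry":0,"rz":0,"jaw":3.6},
  {"tx":0,"ty":0,"tz":6.55,"rx":0,"ry":0,"rz":0,"jaw":3.6},
], newtons=50)

```text
t: 16.97
eef_pos: [607.2, -100.4, 10.5]
eef_rot: [179.9, -0.2, 93.9]
wrist_force: [-1.4, 0.5, 7.1]
grip_width: 40.6
```

```bash
python3 -c "
from h import *
print(goto(456,-184,75,94))"
```

```text
(array([ -7.28, -15.65,  -6.49]), array([ 0.001, -0.003, -0.001]))
```

Request:
send_rows([
  {"tx":0,"ty":0,"tz":-3,"rx":0,"ry":0,"rz":0,"jaw":3.6},
  {"tx":0,"ty":0,"tz":-6.5,"rx":0,"ry":0,"rz":0,"jaw":3.6},
  {"tx":-1,"ty":-3,"tz":-6.5,"rx":0,"ry":0,"rz":0,"jaw":3.6},
  {"tx":-4,"ty":-8,"tz":-6.5,"rx":0,"ry":0,"rz":0,"jaw":3.6},
  {"tx":-6,"ty":-13,"tz":-6.5,"rx":0,"ry":0,"rz":0,"jaw":3.6},
  {"tx":-7.3,"ty":-15.6,"tz":-6.5,"rx":0,"ry":0,"rz":0,"jaw":3.6},
  {"tx":-7.3,"ty":-15.6,"tz":-6.5,"rx":0,"ry":0,"rz":0,"jaw":3.6},
  {"tx":-7.3,"ty":-15.6,"tz":-6.5,"rx":0,"ry":0,"rz":0,"jaw":3.6},
  {"tx":-7.3,"ty":-15.6,"tz":-6.5,"rx":0,"ry":0,"rz":0,"jaw":3.6},
  {"tx":-7.3,"ty":-15.6,"tz":-6.5,"rx":0,"ry":0,"rz":0,"jaw":3.6},
])

```text
t: 17.8
eef_pos: [458.2, -183.8, 75.9]
eef_rot: [179.8, -0.2, 94.0]
wrist_force: [1.4, 0.2, -0.0]
grip_width: 40.6
```

Run:
```python
from h import *
im=snap("side","pics/s8.png")
cv2.imwrite("pics/s8c.png",cv2.resize(im[140:340,190:390,::-1],None,fx=3,fy=3,interpolation=cv2.INTER_CUBIC))
print(goto(456,-184,13,94))
```

```text
(array([-0.05, -0.25,  6.26]), array([ 0.003, -0.003, -0.   ]))
```

View pics/s8c.png

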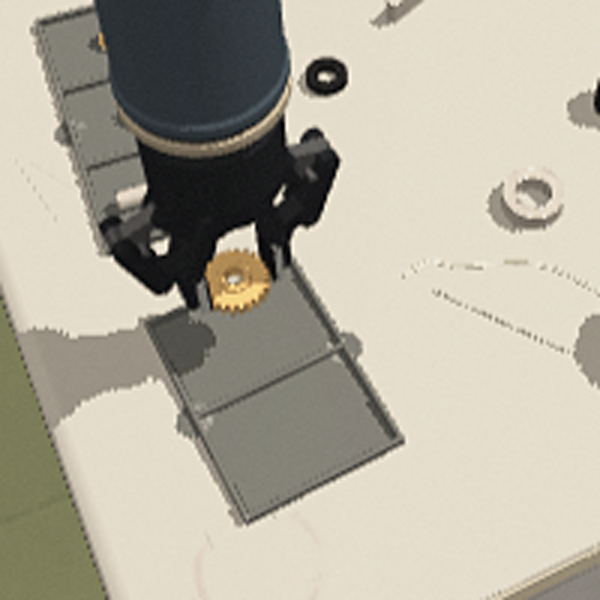

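The gear is held slightly tilted about the jaw axis (crop 238,280). I'll lower slowly at a reduced grip so that it levels on the floor.

Request:
send_rows([
  {"tx":0,"ty":-0.2,"tz":3,"rx":0,"ry":0,"rz":0,"jaw":3.6},
  {"tx":0,"ty":-0.2,"tz":5,"rx":0,"ry":0,"rz":0,"jaw":3.6},
  {"tx":0,"ty":-0.2,"tz":5.3,"rx":0,"ry":0,"rz":0,"jaw":3.6},
  {"tx":0,"ty":-0.2,"tz":5.5,"rx":0,"ry":0,"rz":0,"jaw":3.6},
  {"tx":0,"ty":-0.2,"tz":5.7,"rx":0,"ry":0,"rz":0,"jaw":3.6},
  {"tx":0,"ty":-0.2,"tz":5.9,"rx":0,"ry":0,"rz":0,"jaw":3.6},
  {"tx":0,"ty":-0.2,"tz":5.9,"rx":0,"ry":0,"rz":0,"jaw":3.6},
], newtons=25)

```text
t: 18.43
eef_pos: [457.1, -183.5, 17.2]
eef_rot: [179.8, -0.2, 94.0]
wrist_force: [-0.1, -0.3, -0.6]
grip_width: 40.4
```

Request:
send_rows([
  {"tx":0,"ty":0,"tz":0.1,"rx":0,"ry":0,"rz":0,"jaw":3.6},
  {"tx":0,"ty":0,"tz":0.2,"rx":0,"ry":0,"rz":0,"jaw":3.6},
  {"tx":0,"ty":0,"tz":0.3,"rx":0,"ry":0,"rz":0,"jaw":3.6},
  {"tx":0,"ty":0,"tz":0.4,"rx":0,"ry":0,"rz":0,"jaw":3.6},
  {"tx":0,"ty":0,"tz":0.4,"rx":0,"ry":0,"rz":0,"jaw":3.6},
  {"tx":0,"ty":0,"tz":0.4,"rx":0,"ry":0,"rz":0,"jaw":3.6},
])

```text
t: 18.93
eef_pos: [457.0, -183.5, 13.1]
eef_rot: [179.8, -0.2, 94.0]
wrist_force: [0.1, -0.1, -0.6]
grip_width: 40.9
```

Request:
send_rows([
  {"tx":0,"ty":0,"tz":0,"rx":0,"ry":0,"rz":0,"jaw":4.2},
  {"tx":0,"ty":0,"tz":0,"rx":0,"ry":0,"rz":0,"jaw":4.5},
  {"tx":0,"ty":0,"tz":0,"rx":0,"ry":0,"rz":0,"jaw":4.9},
  {"tx":0,"ty":0,"tz":0,"rx":0,"ry":0,"rz":0,"jaw":5.4},
  {"tx":0,"ty":0,"tz":0,"rx":0,"ry":0,"rz":0,"jaw":5.4},
  {"tx":0,"ty":0,"tz":-1,"rx":0,"ry":0,"rz":0,"jaw":5.4},
  {"tx":0,"ty":0,"tz":-4,"rx":0,"ry":0,"rz":0,"jaw":5.4},
  {"tx":0,"ty":0,"tz":-6.2,"rx":0,"ry":0,"rz":0,"jaw":6},
  {"tx":0,"ty":0,"tz":-6.2,"rx":0,"ry":0,"rz":0,"jaw":6},
])

```text
t: 19.68
eef_pos: [458.5, -184.2, 78.5]
eef_rot: [179.5, -0.0, 94.0]
wrist_force: [1.6, -1.2, -0.2]
grip_width: 59.9
```

```bash
python3 -c "
from h import *
print(goto(678,-170,75,94))"
```

```text
(array([-0.11, 21.99,  0.54]), array([ 0.009, -0.001, -0.   ]))
```

Request:
send_rows([
  {"tx":0,"ty":11,"tz":0,"rx":0,"ry":0,"rz":0,"jaw":5.8},
  {"tx":0,"ty":11,"tz":0,"rx":0,"ry":0,"rz":0,"jaw":5.8},
  {"tx":0,"ty":11,"tz":0,"rx":0,"ry":0,"rz":0,"jaw":5.8},
  {"tx":-0.1,"ty":22,"tz":0.5,"rx":0.009,"ry":0,"rz":0,"jaw":5.8},
  {"tx":-0.1,"ty":22,"tz":0.5,"rx":0.009,"ry":0,"rz":0,"jaw":5.8},
  {"tx":-0.1,"ty":22,"tz":0.5,"rx":0.009,"ry":0,"rz":0,"jaw":5.8},
  {"tx":-0.1,"ty":22,"tz":0.5,"rx":0.009,"ry":0,"rz":0,"jaw":5.8},
  {"tx":-0.1,"ty":22,"tz":0.5,"rx":0.009,"ry":0,"rz":0,"jaw":5.8},
])

```text
t: 20.35
eef_pos: [678.8, -169.0, 74.0]
eef_rot: [-179.9, -0.1, 94.0]
wrist_force: [-0.6, 0.0, -0.6]
grip_width: 58.2
```

Run:
```python
from h import *
im=snap("side","pics/s9.png")
cv2.imwrite("pics/s9c.png",cv2.resize(im[140:340,220:420,::-1],None,fx=3,fy=3,interpolation=cv2.INTER_CUBIC))
print(goto(678,-170,11,94))
```

```text
(array([-0.05,  0.06,  6.32]), array([-0.002, -0.001,  0.   ]))
```

View pics/s9c.png

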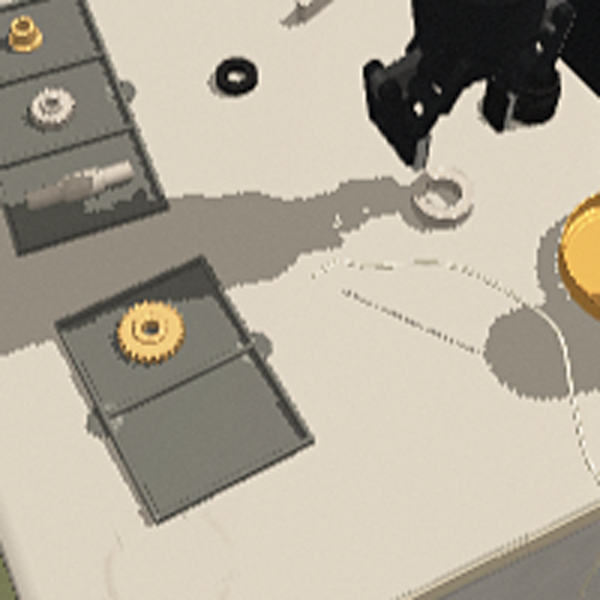

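The large gear is in the upper pocket (crop 150,332). Grasping the ring.

Request:
send_rows([
  {"tx":0,"ty":0,"tz":3,"rx":0,"ry":0,"rz":0,"jaw":5.8},
  {"tx":0,"ty":0,"tz":5,"rx":0,"ry":0,"rz":0,"jaw":5.8},
  {"tx":0,"ty":0,"tz":6,"rx":0,"ry":0,"rz":0,"jaw":5.8},
  {"tx":0,"ty":0,"tz":6.3,"rx":0,"ry":0,"rz":0,"jaw":5.8},
  {"tx":0,"ty":0,"tz":6.3,"rx":0,"ry":0,"rz":0,"jaw":5.8},
  {"tx":0,"ty":0,"tz":6.3,"rx":0,"ry":0,"rz":0,"jaw":5.2},
  {"tx":0,"ty":0,"tz":6.3,"rx":0,"ry":0,"rz":0,"jaw":4.5},
  {"tx":0,"ty":0,"tz":6.3,"rx":0,"ry":0,"rz":0,"jaw":4},
  {"tx":0,"ty":0,"tz":6.3,"rx":0,"ry":0,"rz":0,"jaw":3.5},
  {"tx":0,"ty":0,"tz":6.3,"rx":0,"ry":0,"rz":0,"jaw":3.5},
  {"tx":0,"ty":0,"tz":6.3,"rx":0,"ry":0,"rz":0,"jaw":3.5},
  {"tx":0,"ty":0,"tz":6.3,"rx":0,"ry":0,"rz":0,"jaw":3.5},
], newtons=50)

```text
t: 21.4
eef_pos: [678.2, -169.8, 13.2]
eef_rot: [180.0, -0.0, 94.0]
wrist_force: [-1.1, -0.3, 5.4]
grip_width: 40.5
```

```bash
python3 -c "
from h import *
print(goto(461,-257,75,94))"
```

```text
(array([ -7.18, -22.27,  -6.19]), array([ 0., -0., -0.]))
```

Request:
send_rows([
  {"tx":0,"ty":0,"tz":-3,"rx":0,"ry":0,"rz":0,"jaw":3.5},
  {"tx":0,"ty":0,"tz":-6.2,"rx":0,"ry":0,"rz":0,"jaw":3.5},
  {"tx":-1,"ty":-3,"tz":-6.2,"rx":0,"ry":0,"rz":0,"jaw":3.5},
  {"tx":-3,"ty":-7,"tz":-6.2,"rx":0,"ry":0,"rz":0,"jaw":3.5},
  {"tx":-4,"ty":-11,"tz":-6.2,"rx":0,"ry":0,"rz":0,"jaw":3.5},
  {"tx":-5,"ty":-15,"tz":-6.2,"rx":0,"ry":0,"rz":0,"jaw":3.5},
  {"tx":-6,"ty":-19,"tz":-6.2,"rx":0,"ry":0,"rz":0,"jaw":3.5},
  {"tx":-7.2,"ty":-22.3,"tz":-6.2,"rx":0,"ry":0,"rz":0,"jaw":3.5},
  {"tx":-7.2,"ty":-22.3,"tz":-6.2,"rx":0,"ry":0,"rz":0,"jaw":3.5},
  {"tx":-7.2,"ty":-22.3,"tz":-6.2,"rx":0,"ry":0,"rz":0,"jaw":3.5},
  {"tx":-7.2,"ty":-22.3,"tz":-6.2,"rx":0,"ry":0,"rz":0,"jaw":3.5},
])

```text
t: 22.32
eef_pos: [461.7, -257.5, 76.1]
eef_rot: [179.9, 0.0, 94.0]
wrist_force: [0.1, -0.7, -2.1]
grip_width: 40.5
```

Run:
```python
from h import *
im=snap("side","pics/s10.png")
cv2.imwrite("pics/s10c.png",cv2.resize(im[160:340,200:380,::-1],None,fx=3,fy=3,interpolation=cv2.INTER_CUBIC))
print(goto(461,-257,15.5,94))
```

```text
(array([ 0.01, -0.14,  6.04]), array([0.003, 0.001, 0.001]))
```

View pics/s10c.png

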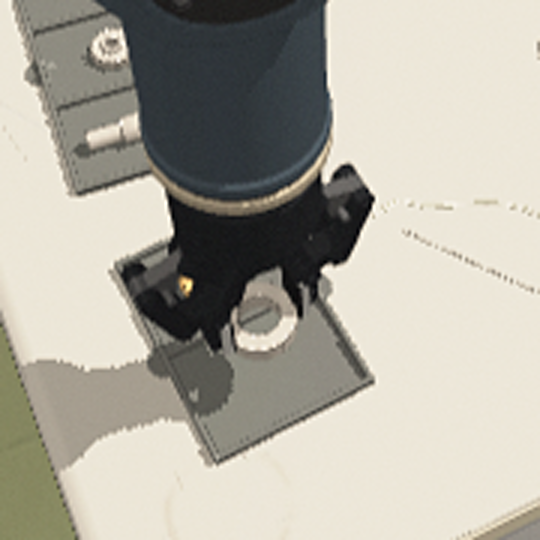

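The ring is held (crop 265,320). Lowering it in the last pocket.

Request:
send_rows([
  {"tx":0,"ty":-0.1,"tz":3,"rx":0,"ry":0,"rz":0,"jaw":3.5},
  {"tx":0,"ty":-0.1,"tz":5,"rx":0,"ry":0,"rz":0,"jaw":3.5},
  {"tx":0,"ty":-0.1,"tz":5.6,"rx":0,"ry":0,"rz":0,"jaw":3.5},
  {"tx":0,"ty":-0.1,"tz":5.8,"rx":0,"ry":0,"rz":0,"jaw":3.5},
  {"tx":0,"ty":-0.1,"tz":6.05,"rx":0,"ry":0,"rz":0,"jaw":3.5},
  {"tx":0,"ty":-0.1,"tz":6.05,"rx":0,"ry":0,"rz":0,"jaw":3.5},
  {"tx":0,"ty":-0.1,"tz":6.05,"rx":0,"ry":0,"rz":0,"jaw":4.2},
  {"tx":0,"ty":-0.1,"tz":6.05,"rx":0,"ry":0,"rz":0,"jaw":4.5},
  {"tx":0,"ty":-0.1,"tz":6.05,"rx":0,"ry":0,"rz":0,"jaw":4.9},
  {"tx":0,"ty":-0.1,"tz":6.05,"rx":0,"ry":0,"rz":0,"jaw":5.4},
  {"tx":0,"ty":-0.1,"tz":6.05,"rx":0,"ry":0,"rz":0,"jaw":5.4},
  {"tx":0,"ty":-0.1,"tz":5,"rx":0,"ry":0,"rz":0,"jaw":5.4},
  {"tx":0,"ty":-0.1,"tz":2,"rx":0,"ry":0,"rz":0,"jaw":5.4},
  {"tx":0,"ty":-0.1,"tz":-2,"rx":0,"ry":0,"rz":0,"jaw":5.4},
  {"tx":0,"ty":4,"tz":-6,"rx":0,"ry":0,"rz":0,"jaw":5.4},
  {"tx":0,"ty":8,"tz":-8,"rx":0,"ry":0,"rz":0,"jaw":5.4},
  {"tx":0,"ty":12,"tz":-8,"rx":0,"ry":0,"rz":0,"jaw":5.4},
  {"tx":0,"ty":15,"tz":-8,"rx":0,"ry":0,"rz":0,"jaw":5.4},
  {"tx":0,"ty":15,"tz":-8,"rx":0,"ry":0,"rz":0,"jaw":5.4},
])

```text
t: 23.95
eef_pos: [619.1, -243.7, 158.6]
eef_rot: [179.4, -0.0, 94.2]
wrist_force: [-1.5, 2.1, 0.1]
grip_width: 53.8
```

Run:
```python
from h import *
im=snap("side","pics/s11.png")
cv2.imwrite("pics/s11c.png",cv2.resize(im[120:340,170:390,::-1],None,fx=2.7,fy=2.7,interpolation=cv2.INTER_CUBIC))
im=snap("top","pics/t11.png")
cv2.imwrite("pics/t11c.png",cv2.resize(im[140:320,190:450,::-1],None,fx=3,fy=3,interpolation=cv2.INTER_CUBIC))
```

```text
(no output)
```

View pics/s11c.png

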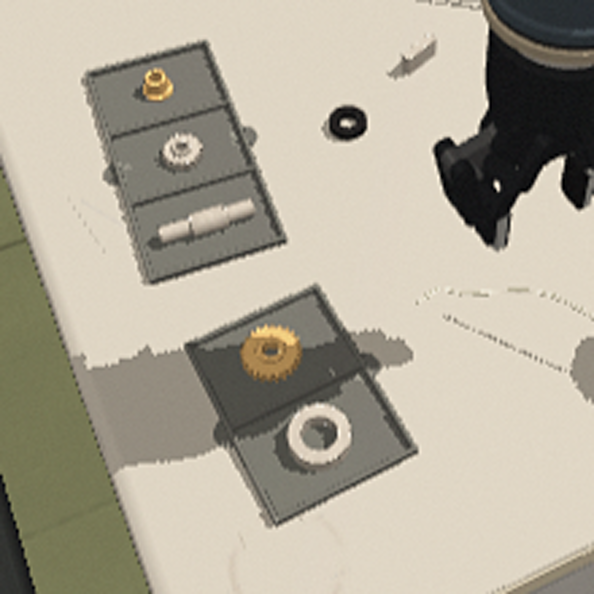

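View pics/t11c.png

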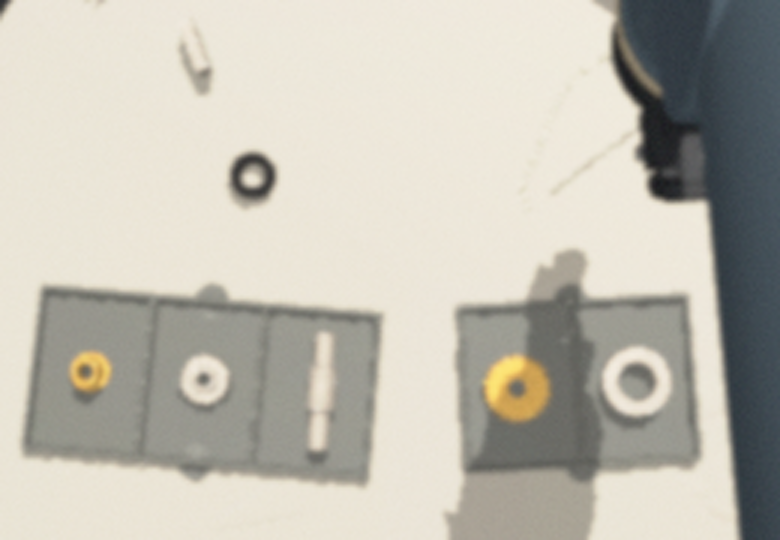

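All five parts sit inside their pockets, one each, and the collar and block haven't moved. I'll let the arm settle, then hand in.

Request:
send_rows([
  {"tx":0,"ty":0,"tz":0,"rx":0,"ry":0,"rz":0,"jaw":5.4},
  {"tx":0,"ty":0,"tz":0,"rx":0,"ry":0,"rz":0,"jaw":5.4},
  {"tx":0,"ty":0,"tz":0,"rx":0,"ry":0,"rz":0,"jaw":5.4},
  {"tx":0,"ty":0,"tz":0,"rx":0,"ry":0,"rz":0,"jaw":5.4},
])

```text
t: 24.38
eef_pos: [612.1, -245.7, 156.9]
eef_rot: [179.8, -0.0, 94.1]
wrist_force: [-0.0, -0.2, 0.5]
grip_width: 54.2
```

```bash
python3 -c "
from h import *
print(ticket.finish_job())"
```

```text
the job is handed in; nothing more can be done
None
```

Both kits are made up and handed in at about 24 s of the 109 s allowed. In the three-pocket tray are the shaft, the small gear and the bush (upright on its flange). In the two-pocket tray are the large gear and the ring gauge.

The last pictures from both cameras show every part within its own pocket's walls. The collar and gauge block are where they started, and the arm is clear of everything.

- **Large gear:** it tilted a little in the grip while being carried. After release it looks flat in both views, but I judged that by eye and did not measure it.
- **Grip readings:** the jaws read about 2–3 mm narrower than each part's stated size on all five grasps. The grips held throughout.
- **Desk contact:** wrist readings showed 5–7 N upward as the jaws closed on each part, probably the fingertips touching the desk. That is well below the limits.

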